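Half light, lamp up to the second stop, and hold

ROBOT

A 6-joint arm with a two-finger parallel gripper is mounted at the origin on the work surface. World frame = base frame: x ahead of the robot, y to its left, z up, the work surface at z = 0. Lengths are in m, angles in rad, forces in N, time in s.
With the tool pointing down it reaches from about 0.3 to 0.875 m from the base axis. Payload 6.4 kg.
Tool frame: the origin (TCP) lies between the finger pads; the fingertips stand 19 mm ahead of it and the grasp point (between the pads) is the TCP; z points along the fingers, y is the direction in which the jaws open and shut (so a half turn about z gives the same grasp; the last joint's range is limited). The gripper opens to 85 mm and grips with 20 to 120 N. Pads are 22 mm wide; open, the fingers measure 114 mm over their backs; the gripper's body (76 mm by 85 mm) begins 54 mm behind the grasp point. The pads swing forward as they close: fully open they stand 13 mm farther back than shut.
Start: joints at [1.016, 0.181, 1.607, -0, 1.354, -0.206], TCP at [0.197, 0.54, 0.25] pointing down, gripper open.
Joint ranges: [-2.99, 2.99], [-0.89, 2.07], [0.3, 2.58], [-1.14, 4.28], [0, 2.63], [-3.12, 3.12]. Speed limits (rad/s): [2.57, 2.57, 3.01, 3.14, 3.14, 3.14].

INTERFACE

Orientations are given as a unit quaternion [w, x, y, z].
In Python, from bench import * gives the robot as it stands.
- The arm moves only by the tool apply_moves, never from a script. Its argument "moves" is a list that holds one entry, the list of rows, each a list of 7 numbers: the shift along the tool's x, y, z in cm, then the turn, a rotation vector about the tool's x, y, z in rad, then the opening, from 0 (shut) to 1 (fully open). A call has 1 to 8 rows; each row is the pose to reach, as a shift and turn from the pose commanded when the call began, along the tool's axes at that moment; what a row does not reach only later rows make up. A row lasts 1/10 s, in which the tool goes at most 50 mm and 8.59 degrees, less where a joint would pass 70% of its speed; a pose out of reach is approached as far as the arm can. A call with a gripper value outside its range is refused whole. The fingers move at their own pace and stop on an object; the grip force is fixed at half the most. Time passes only in rows, so rows that repeat a pose let the fingers close. It gives the time, the measured TCP pose, the force and the opening at its end, in the units of the state.
- get_obs(): the state, without advancing time (a new reading comes with each control period).
- camera(name): name is "scene" or "side" or "wrist"; returns the picture (384x512x3 uint8, red, green, blue); there is no depth.
- get_calibration(name): a dict with "vertical_fov" (degrees; the focal length in pixels is half the picture's height over the tangent of half this angle, whatever the lens; pixels are square), "cx", "cy" (the principal point, pixels), "R" (3x3) and "t" (3): a world point X has camera coordinates R X + t. Camera axes: x right, y down, z forward; pixel columns grow to the right and rows downward; lengths in m; the calibration is good to about 2 mm. A picture is of the moment at which its call begins: read the wrist's pose just before it. get_calibration takes no time and is no camera call; for the wrist camera it gives the pose at the moment of the call.
- hand_in(): hands the job in, once; it reports no verdict.
The state is a dict: "time_s": time; "q": joint angles; "dq": joint speeds; "joint_efforts": joint torques, N m; "eef_pos": TCP position; "eef_rot": TCP orientation; "wrist_force": force on the tool from outside, world axes, zero at the start; "torque": the same for the moment, N m; "opening": opening from 0.0 (shut) to 1.0 (fully open).
Only numpy, scipy, OpenCV 4.12 (cv2) and the standard library are available. Lean on these libraries where they do the work, as an engineer would, in place of code of your own. Each camera call takes 0.05 s, during which the arm holds its last target. There are 200 camera calls.

TASK

Light the printer's drive unit for a photograph: first set the inspection lamp's dimmer lever to half (straight up, at the green mark). Then take the lamp's grip so that your fingers squeeze its orange release button, and with the button kept squeezed pull the mast up past the first stop to the second, which is as far as it goes. The upper catch is worn out and the lamp would slip back down, so finish while still holding it up there, with the dimmer still at half and without disturbing the loose things on the bench.

Things in the scene. Friction and masses are not known exactly. Their poses are not given: they have to be found in the camera images.
- lamp: Inspection lamp fixed to the bench. Origin under the centre of its grey base plate, 150 mm (x) by 340 mm (y), 36 mm high. x points away from the robot (yaw within 0.3 rad), y to the left, z up. The telescopic mast stands at x = 0, y = +100 mm; the dimmer at x = 0, y = -110 mm is a lever rising from a grey half-drum of 34 mm radius lying along y, 44 mm long.
- dimmer (a joint): Angle of the dimmer lever, rad, 0 to 1.4. 0 = off, leaning 0.7 rad (40 degrees) back to the lamp's -x, towards the robot; 0.7 = half, straight up at the long green mark; 1.4 = full, leaning 0.7 rad to +x. It turns about the lamp's y axis, stays where it is left and takes about 1 N at the knob to move.
- dimmer_hinge (a point): Axis of the dimmer lever, inside the drum, 36 mm above the bench; the lever turns in the lamp's x-z plane through this point.
- dimmer_knob (a point): Centre of the lever's red knob, 75 mm from the hinge: a barrel of 20 mm diameter whose axis lies along the lamp's y, 20 mm long with flat ends; the steel stem below it is 8 mm by 6 mm. Pinched on its flat ends it can turn between the fingers.
- mast (a joint): How far the mast is pulled up, m: 0 = down, 0.050 = first stop (the catch can snap in there if the button is let go), 0.100 = second stop, the end of its travel. Moving part about 0.47 kg plus about 1 N of friction, so about 6 N to lift; let go above the first stop it slips down to it. With the button out it is locked at 0 (play of 1.5 mm).
- mast_foot (a point): Centre of the top of the mast's fixed outer tube (34 mm thick, black collar 42 mm), 150 mm above the bench. Just above it, moving with the mast, sit a black hub 40 mm across and 22 mm high and an arm towards the lamp's +x with a flat LED head, 165 to 245 mm ahead, 180 mm wide, at most 30 mm above this point when the mast is down.
- lamp_grip (a point): Place to grasp on the mast's upright black rubber grip: on its axis, level with the middle of the button. The grip is 32 by 32 mm and reaches 27 mm above and 35 mm below this point; below that is the hub. This point is 58 mm above mast_foot when the mast is down and rises with it. Seen from above nothing is over it.
- release (a joint): How far the release button is pressed, m: 0 = out, 0.0045 = flush with the grip, 0.005 = end. The mast comes free at 0.003 and more. Spring 2.5 N at rest, 5 N when fully in.
- release_face (a point): Middle of the outer face of the orange release button, on the side of the grip that looks along the lamp's +y (to the left). The button is 16 mm wide by 26 mm high, stands 4.5 mm proud of the grip and is pressed towards -y; closing the fingers along the lamp's y axis on the grip squeezes it.
- drive: Printer's drive unit under the lamp head, fixed: a steel tray 130 by 240 mm with motors, white gears and a circuit board, 48 mm high, origin under its centre.
- toner: Loose bystander, not to be disturbed: long black toner cartridge with a yellow strip, 75 x 250 x 62 mm; origin at its underside centre.
- parts_tray: Loose bystander, not to be disturbed: open blue plastic tray of small printer parts, 160 x 220 x 45 mm; origin at its underside centre.
- screw_dish: Loose bystander, not to be disturbed: round steel dish of screws, 120 mm across, 22 mm high; origin at its underside centre.
- fan: Loose bystander, not to be disturbed: black square fan, 80 x 80 x 25 mm; origin at its underside centre.
- spare_gear: Loose bystander, not to be disturbed: white plastic gear lying flat close to the right-hand (dimmer) end of the lamp's base, 48 mm across, 14 mm high; origin at its underside centre.
- screwdriver: Loose bystander, not to be disturbed: red-handled screwdriver lying flat, 220 mm long; origin at its underside, middle of its length.
- nut_driver: Loose bystander, not to be disturbed: blue-handled screwdriver lying flat, 180 mm long; origin at its underside, middle of its length.

How it is judged:
By the outcome, as a careful person would: the job done as asked, in the order asked, and still so for the second after the job is handed in, while the arm keeps its last pose, push and grip.
It also fails if it takes over 48 s, if anything falls off the work surface, if the arm or the gripper's body presses on something with over 40 N, if the wrist force passes 120 N, or if a joint passes its speed limit or range.

## Working session

There is one attempt and no reset: what is moved stays moved. The work goes in short steps, Python scripts to look and compute and a tool call to move; the robot and the scene stay as the last step left them, time stands still between calls to the robot, and variables do not carry over. Pictures are saved under pics/ and viewed, about 8 in all and at most 12, crops included, and the job is handed in when it is done.

Besides the shell and the picture viewer there is one more tool, called after "Request:" as name(argument=value, ...) on one line, values as JSON. apply_moves: Moves the arm, as the interface text tells. Its arguments: {"type":"object","properties":{"moves":{"type":"array","items":{"type":"array","items":{"type":"array","items":{"type":"number"}}}}},"required":["moves"]}

```bash
mkdir -p pics; python3 - <<'E'
from bench import *
import cv2,json
for n in ["scene","side"]:
    c=get_calibration(n); im=camera(n); cv2.imwrite(f"pics/{n}0.png",cv2.cvtColor(im,cv2.COLOR_RGB2BGR))
    print(n,c)
print(get_obs())
import numpy as np
a=cv2.imread("pics/scene0.png");b=cv2.imread("pics/side0.png")
cv2.imwrite("pics/both0.png",cv2.resize(np.hstack([a,b]),(800,300)))
E
```

```text
scene {'vertical_fov': 50.125390283337595, 'cx': 255.3049112772733, 'cy': 197.21375366119904, 'R': array([[ 0.2863397 ,  0.9580459 ,  0.01255522],
       [ 0.77483747, -0.2238348 , -0.59120629],
       [-0.56359246,  0.17901408, -0.80642265]]), 't': array([-0.16833232, -0.32660559,  1.7265438 ])}
side {'vertical_fov': 55.43370958818338, 'cx': 253.0279778024106, 'cy': 195.76819583920894, 'R': array([[ 0.96618131, -0.25658686, -0.02562916],
       [-0.15694681, -0.50628663, -0.84796318],
       [ 0.20460051,  0.82330859, -0.52943517]]), 't': array([-0.5062439 ,  0.19621435,  1.2820948 ])}
{'time_s': 0.1, 'q': array([ 1.01570118e+00,  1.81503694e-01,  1.60790666e+00,  9.43958220e-06,
        1.35376894e+00, -2.06282121e-01]), 'dq': array([-0.00027645, -0.00169849, -0.00188504, -0.00042584, -0.00014152,
        0.00103528]), 'joint_efforts': array([ 3.94544450e-04, -4.45874190e+01, -3.52240705e+01, -2.91993283e-04,
        4.22577490e-03,  2.82896927e-06]), 'eef_pos': array([0.19624916, 0.53998506, 0.24945408]), 'eef_rot': array([-2.99043465e-04,  1.73524636e-01,  9.84829209e-01, -7.34811210e-04]), 'wrist_force': array([ 0.25440874, -0.3601292 , -1.18138017]), 'torque': array([-0.0124567 , -0.00575359,  0.05243082]), 'opening': 0.9967464017485184}
```

View pics/scene0.png

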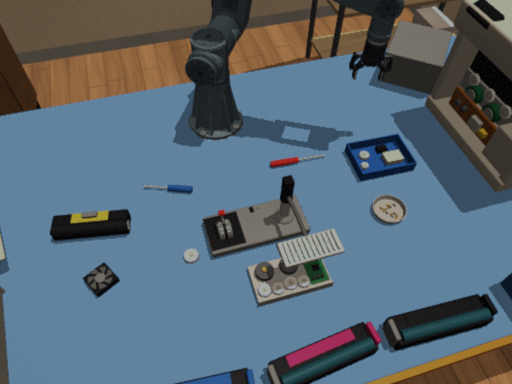

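View pics/side0.png

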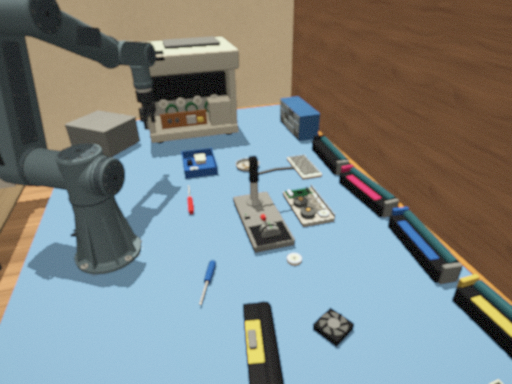

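Scene: lamp base is around (255,225), red knob at (221,213), grip at (287,190). Side: grip at (253,170), knob at (264,220). Next I'll make enlarged crops and segment the colours.

```bash
cat > h.py <<'E'
import numpy as np,cv2
from bench import *
def K(c,h=384):
    f=h/2/np.tan(np.radians(c["vertical_fov"])/2); return np.array([[f,0,c["cx"]],[0,f,c["cy"]],[0,0,1]])
def ray(c,p):
    d=c["R"].T@np.linalg.inv(K(c))@[p[0],p[1],1]; return -c["R"].T@c["t"],d/np.linalg.norm(d)
def onz(c,p,z):
    o,d=ray(c,p); return o+d*(z-o[2])/d[2]
def tri(c1,p1,c2,p2):
    A=np.zeros((3,3));b=np.zeros(3);R=[ray(c1,p1),ray(c2,p2)]
    for o,d in R:
        P=np.eye(3)-np.outer(d,d);A+=P;b+=P@o
    X=np.linalg.solve(A,b); return X,[np.linalg.norm((np.eye(3)-np.outer(d,d))@(X-o)) for o,d in R]
def proj(c,X):
    v=K(c)@(c["R"]@np.array(X)+c["t"]); return v[:2]/v[2]
def blobs(im,lo,hi,box,amin=6):
    h=cv2.cvtColor(im,cv2.COLOR_RGB2HSV);m=cv2.inRange(h,lo,hi)
    k=np.zeros_like(m);x0,y0,x1,y1=box;k[y0:y1,x0:x1]=m[y0:y1,x0:x1]
    n,l,s,ce=cv2.connectedComponentsWithStats(k)
    return [(s[i].tolist(),ce[i].round(1).tolist()) for i in range(1,n) if s[i][4]>=amin]
E
python3 - <<'E'
from h import *
a=cv2.imread("pics/scene0.png");b=cv2.imread("pics/side0.png")
A=cv2.resize(a[165:265,190:320],None,fx=5,fy=5,interpolation=cv2.INTER_CUBIC)[:, :]
B=cv2.resize(b[150:255,225:305],None,fx=5,fy=5,interpolation=cv2.INTER_CUBIC)
cv2.imwrite("pics/cA.png",A)
A2=cv2.resize(a[165:265,195:315],(420,350),interpolation=cv2.INTER_CUBIC);B2=cv2.resize(b[150:254,225:309],None,fx=4.4,fy=4.4,interpolation=cv2.INTER_CUBIC)
o=np.zeros((460,800,3),np.uint8);o[:350,:420]=A2;o[:B2.shape[0],425:425+B2.shape[1]]=B2[:460,:375];cv2.imwrite("pics/crop.png",o)
for n,i,box in(("scene",a,(195,165,315,265)),("side",b,(225,150,305,255))):
    i=i[:,:,::-1].copy()
    print(n,"red",blobs(i,(0,130,90),(8,255,255),box,3),blobs(i,(172,130,90),(180,255,255),box,3))
    print("orange",blobs(i,(9,150,120),(20,255,255),box,2)); print("green",blobs(i,(45,80,50),(80,255,255),box,2))
    print("blk",blobs(i,(0,0,0),(180,255,40),box,15))
E
```

```text
scene red [([272, 165, 4, 1, 4], [273.5, 165.0]), ([219, 211, 6, 5, 23], [221.2, 212.7])] [([276, 165, 3, 1, 3], [277.0, 165.0]), ([221, 210, 3, 1, 3], [222.0, 210.0])]
orange []
green [([305, 261, 10, 4, 21], [310.0, 262.8])]
blk [([281, 176, 13, 28, 266], [286.6, 188.9]), ([204, 212, 41, 38, 795], [223.5, 231.9]), ([258, 240, 18, 5, 20], [266.4, 242.0]), ([221, 245, 36, 10, 41], [238.0, 249.4])]
side red [([261, 215, 4, 5, 19], [262.6, 216.9])] []
orange []
green [([293, 189, 12, 8, 66], [299.0, 192.4])]
blk [([250, 158, 7, 24, 143], [253.1, 169.9])]
```

View pics/crop.png

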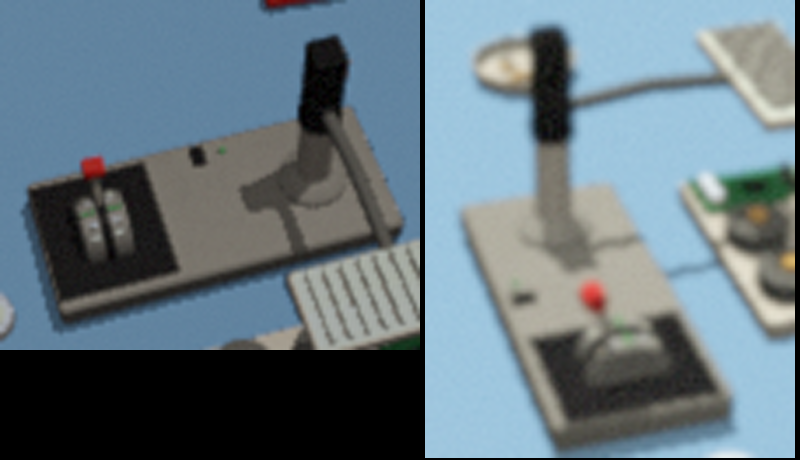

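The crops show the base plate corners, the lever leaning towards the robot (near off), the grip top at scene ≈(288,179) and side ≈(253,157).

```bash
python3 - <<'E'
from h import *
c=get_calibration("scene");s=get_calibration("side")
A=[onz(c,p,.036) for p in((203,219.3),(295,195.9),(309.9,228.4),(213.6,251.6))]
B=[onz(s,p,.036) for p in((255,248.2),(233.6,197.3),(267,192),(293.9,241.4))]
for Q in(A,B):
    Q=np.array(Q)[:,:2];print(Q.round(4).tolist(),Q.mean(0).round(4))
    l=(Q[1]+Q[2]-Q[0]-Q[3])/2; x=(Q[3]+Q[2]-Q[0]-Q[1])/2
    print("len",np.linalg.norm(l),np.linalg.norm(x),"yaw",np.arctan2(-l[0],l[1]),np.arctan2(x[1],x[0]))
print("knob",tri(c,(221.3,212.4),s,(262.6,216.9)))
print("griptop",tri(c,(287.5,178.7),s,(253.2,158.5)), onz(c,(288.1,178.7),.235))
E
```

```text
[[0.4995, -0.1586], [0.4933, 0.1742], [0.6343, 0.176], [0.6298, -0.1525]] [0.5642 0.0098]
len 0.33062151872265977 0.1356900912169494 yaw 0.00258597092161898 0.0293252879447237
[[0.4866, -0.17], [0.4861, 0.1642], [0.6287, 0.1634], [0.6232, -0.1736]] [ 0.5562 -0.004 ]
len 0.33565445681539813 0.13963879089611844 yaw -0.007472999304119705 -0.01544627110137231
knob (array([ 0.53515979, -0.09953464,  0.10553865]), [np.float64(0.0010227499599541575), np.float64(0.0010227499599542143)])
griptop (array([0.55769417, 0.10741615, 0.22958284]), [np.float64(0.002022897449035126), np.float64(0.0020228974490351147)]) [0.5600103 0.1087064 0.235    ]
```

Request:
apply_moves(moves=[[[-10,-8,-10,0,0,-0.1,1],[-20,-16,-17,0,0,-0.2,1],[-49,-40,-17,0,0,-0.349,1],[-49,-40,-17,0,0,-0.349,1],[-49,-40,-17,0,0,-0.349,1],[-49,-40,-17,0,0,-0.349,1],[-49,-40,-17,0,0,-0.349,1],[-49,-40,-17,0,0,-0.349,1]]])

```text
time_s: 0.9
eef_pos: [0.3872, 0.2201, 0.3673]
eef_rot: [0.0, -0.0, 1.0, 0.0]
wrist_force: [0.2, 0.4, -0.5]
opening: 0.998
```

```bash
python3 - <<'E'
from h import *
o=get_obs();print(o["time_s"],o["eef_pos"].round(4),o["eef_rot"].round(4))
w=get_calibration("wrist");print(-w["R"].T@w["t"],w["R"].round(3),w["vertical_fov"])
E
```

```text
0.9 [0.3872 0.2201 0.3673] [ 0.e+00 -3.e-04  1.e+00  0.e+00]
[0.31166531 0.22011776 0.49060212] [[ 0.     1.     0.001]
 [ 0.955 -0.     0.295]
 [ 0.295  0.    -0.955]] 64.04859526927629
```

Request:
apply_moves(moves=[[[-10,-24,-3,0,0,0,1],[-10,-24,-3,0,0,0,1],[-10,-24,-3,0,0,0,1],[-10,-24,-3,0,0,0,1],[-10,-24,-3,0,0,0,1],[-10,-24,-3,0,0,0,1],[-10,-24,-3,0,0,0,1],[-10,-24,-3,0,0,0,1]]])

```text
time_s: 1.7
eef_pos: [0.4864, -0.0171, 0.3966]
eef_rot: [-0.001, -0.0, 1.0, 0.0]
wrist_force: [-1.0, 0.1, 0.1]
opening: 1.002
```

```bash
python3 - <<'E'
from h import *
o=get_obs();print(o["time_s"],o["eef_pos"].round(4),o["eef_rot"].round(4))
import pickle
w=get_calibration("wrist");im=camera("wrist");pickle.dump((w,im),open("w1.pkl","wb"))
cv2.imwrite("pics/w1.png",cv2.resize(im[:,:,::-1],(800,600),interpolation=cv2.INTER_CUBIC))
print("red",blobs(im,(0,130,80),(8,255,255),(0,0,512,384),20),blobs(im,(172,130,80),(180,255,255),(0,0,512,384),20))
print("orange",blobs(im,(9,150,100),(20,255,255),(0,0,512,384),5)); print("green",blobs(im,(45,80,50),(80,255,255),(0,0,512,384),8))
E
```

```text
1.7 [ 0.4864 -0.0171  0.3966] [-6.e-04 -1.e-04  1.e+00  5.e-04]
red [([365, 16, 77, 21, 1261], [402.0, 26.3]), ([188, 184, 16, 14, 205], [195.8, 190.3])] [([406, 36, 21, 1, 21], [416.0, 36.0])]
orange [([191, 197, 7, 1, 7], [194.0, 197.0]), ([259, 286, 2, 7, 12], [259.4, 289.0]), ([297, 286, 9, 7, 54], [301.2, 288.9])]
green [([287, 157, 4, 4, 14], [288.3, 158.5]), ([190, 198, 8, 2, 16], [193.5, 198.5]), ([206, 198, 9, 2, 17], [210.2, 198.5]), ([323, 267, 24, 51, 663], [332.8, 290.3]), ([333, 313, 5, 4, 16], [334.6, 314.7]), ([341, 313, 3, 5, 12], [342.2, 314.8])]
```

View pics/w1.png

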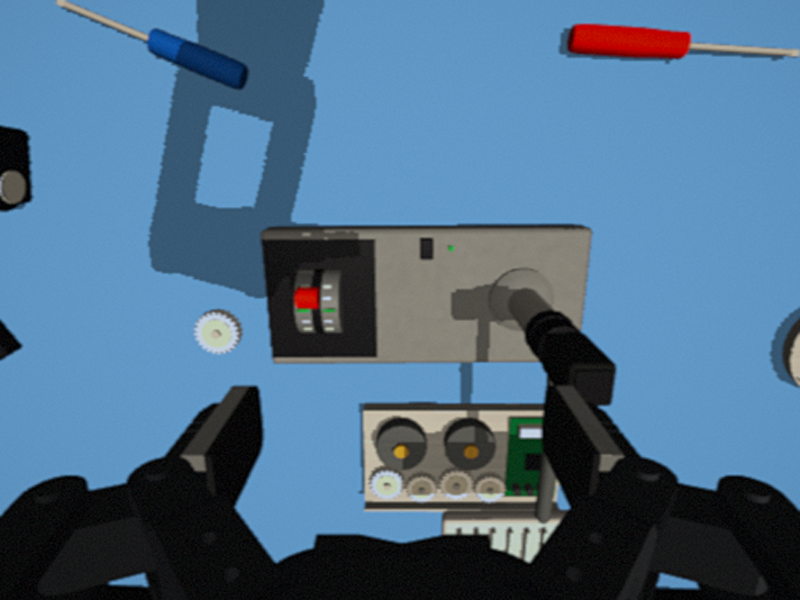

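Wrist view: knob at (196,190), long green marks at (193.5,198.5) and (210.2,198.5). Plate corners at ~(168,147),(378,146),(375,231),(176,231), and grip top at ~(373,245) (512-wide pixels).

```bash
python3 - <<'E'
from h import *
import pickle
w,im=pickle.load(open("w1.pkl","rb"));c=get_calibration("scene");s=get_calibration("side")
# plate: blue-vs-not mask edges
h=cv2.cvtColor(im,cv2.COLOR_RGB2HSV);m=cv2.inRange(h,(0,0,0),(180,90,255))
f=1.5625
Q=np.array([onz(w,(a/f,b/f),.036) for a,b in((263,233),(591,231),(582,359),(274,359))])[:,:2]
l=(Q[1]+Q[2]-Q[0]-Q[3])/2;x=(Q[3]+Q[2]-Q[0]-Q[1])/2
print(Q.round(4).tolist(),Q.mean(0),np.linalg.norm(l),np.linalg.norm(x),np.arctan2(-l[0],l[1]),np.arctan2(x[1],x[0]))
print("green",onz(w,(193.5,198.5),.070),onz(w,(210.2,198.5),.070))
print("led",onz(w,(288.3,158.5),.037))
for z in(.09,.0945,.10,.105,.111):print("knob",z,onz(w,(195.8,190.5),z))
print("knob tri side",tri(w,(195.8,190.5),s,(262.6,216.9)),"scene",tri(w,(195.8,190.5),c,(221.3,212.4)))
print("griptop",onz(w,(583/f,384/f),.235),tri(w,(583/f,384/f),c,(287.7,178.7)))
E
```

```text
[[0.4883, -0.1568], [0.4864, 0.1748], [0.6271, 0.1812], [0.6268, -0.1566]] [0.55714687 0.01066388] 0.3347393959316989 0.1396241650018477 0.002224239188774115 0.02378466952127942
green [ 0.55923531 -0.11471394  0.07      ] [ 0.55925698 -0.08896185  0.07      ]
led [0.5031967  0.03312446 0.037     ]
knob 0.09 [ 0.54033929 -0.10626543  0.09      ]
knob 0.0945 [ 0.53898612 -0.10533379  0.0945    ]
knob 0.1 [ 0.53733225 -0.10419512  0.1       ]
knob 0.105 [ 0.53582873 -0.10315997  0.105     ]
knob 0.111 [ 0.5340245  -0.10191778  0.111     ]
knob tri side (array([ 0.5341087 , -0.10233216,  0.10868525]), [np.float64(0.0005866675139084296), np.float64(0.0005866675139084961)]) scene (array([ 0.53593414, -0.10155969,  0.10597993]), [np.float64(0.0014448511994112421), np.float64(0.0014448511994112085)])
griptop [0.55612341 0.10224282 0.235     ] (array([0.55805901, 0.10615147, 0.23177414]), [np.float64(0.002361856388496315), np.float64(0.002361856388496328)])
```

```bash
python3 - <<'E'
from h import *
import pickle
w,im=pickle.load(open("w1.pkl","rb"))
b=im[:,:,::-1]
A=cv2.resize(b[140:240,165:235],None,fx=6,fy=6,interpolation=cv2.INTER_CUBIC)
B=cv2.resize(b[170:270,320:385],None,fx=6,fy=6,interpolation=cv2.INTER_CUBIC)
B=np.clip(B.astype(float)*2.5,0,255).astype(np.uint8)
cv2.imwrite("pics/cw.png",cv2.resize(np.hstack([A,B])[:600,:],(800,593)))
E
```

```text
(no output)
```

View pics/cw.png

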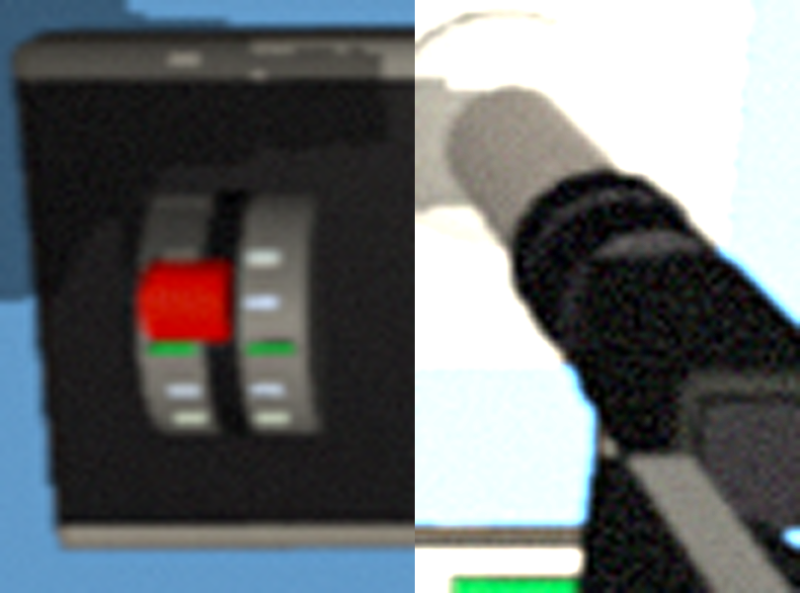

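Request:
apply_moves(moves=[[[-4.9,-8.5,5,0,0,0.149,1],[-4.9,-8.5,10,0,0,0.298,1],[-4.9,-8.5,14,0,0,0.447,1],[-4.9,-8.5,17,0,0,0.596,1],[-4.9,-8.5,17,0,0,0.745,1],[-4.9,-8.5,17,0,0,0.894,1],[-4.9,-8.5,17,0,0,1.043,1],[-4.9,-8.5,17,0,0,1.192,1]]])

```text
time_s: 2.55
eef_pos: [0.5357, -0.1007, 0.2269]
eef_rot: [-0.0, 0.563, 0.827, 0.0]
wrist_force: [0.6, 0.2, -0.2]
opening: 1.0
```

Request:
apply_moves(moves=[[[0,0,0,0,0,0.13,1],[0,0,0,0,0,0.26,1],[0,0,0,0,0,0.379,1],[0,0,0,0,0,0.379,1],[0,0,0,0,0,0.379,1]]])

```text
time_s: 3.05
eef_pos: [0.5358, -0.1015, 0.2272]
eef_rot: [0.0, 0.705, 0.709, 0.0]
wrist_force: [1.2, 0.2, 0.0]
opening: 1.0
```

```bash
python3 - <<'E'
from h import *
import pickle
from scipy.spatial.transform import Rotation as Ro
o=get_obs();q=o["eef_rot"];print(o["time_s"],o["eef_pos"].round(4),q.round(4),o["wrist_force"].round(1));print(Ro.from_quat(q[[1,2,3,0]]).as_matrix().round(3),o["q"].round(2))
w=get_calibration("wrist");im=camera("wrist");pickle.dump((w,im),open("w2.pkl","wb"))
cv2.imwrite("pics/w2.png",im[:,:,::-1])
for n,lo,hi in(("red",(0,130,80),(8,255,255)),("green",(45,80,40),(80,255,255))):
    for st,ce in blobs(im,lo,hi,(0,0,512,384),8):print(n,st,ce,onz(w,ce,.107 if n=="red" else .07).round(4))
E
```

```text
3.05 [ 0.5358 -0.1015  0.2272] [0.000e+00 7.053e-01 7.090e-01 1.000e-04] [1.2 0.2 0. ]
[[-0.005  1.     0.   ]
 [ 1.     0.005  0.   ]
 [ 0.     0.    -1.   ]] [-0.41  0.14  1.71  0.    1.3  -0.41]
red [244, 180, 24, 29, 639] [255.5, 193.9] [ 0.5344 -0.1024  0.107 ]
green [219, 27, 7, 8, 43] [222.1, 30.5] [0.5064 0.0267 0.07  ]
green [281, 162, 3, 13, 39] [282.0, 168.0] [ 0.559  -0.0886  0.07  ]
green [280, 189, 4, 13, 43] [281.3, 194.8] [ 0.559  -0.1148  0.07  ]
```

View pics/w2.png

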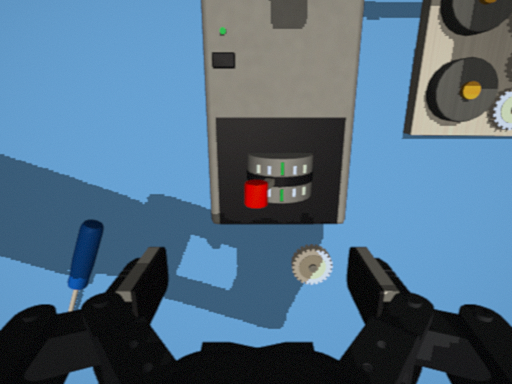

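Request:
apply_moves(moves=[[[-0.1,0,4,0,0,0,1],[-0.1,0,8,0,0,0,1],[-0.1,0,12,0,0,0,1],[-0.1,0,12,0,0,0,0.6],[-0.1,0,12,0,0,0,0.26],[-0.1,0,12,0,0,0,0.26],[-0.1,0,12,0,0,0,0.26],[-0.1,0,12,0,0,0,0.26]]])

```text
time_s: 3.9
eef_pos: [0.537, -0.1045, 0.109]
eef_rot: [0.001, 0.707, 0.707, 0.001]
wrist_force: [-0.2, -0.4, -1.1]
opening: 0.26
```

Request:
apply_moves(moves=[[[0,0.4,-0.1,0,0,0,0.26],[0,0.8,-0.2,0,0,0,0.26],[0,1.2,-0.3,0,0,0,0.26],[0,1.6,-0.4,0,0,0,0.26],[0,2.0,-0.4,0,0,0,0.26],[0,2.33,-0.4,0,0,0,0.26],[0,2.33,-0.4,0,0,0,0],[0,2.33,-0.4,0,0,0,0]]])

```text
time_s: 4.7
eef_pos: [0.5599, -0.1041, 0.1113]
eef_rot: [0.001, 0.707, 0.707, 0.0]
wrist_force: [0.8, -0.4, 0.6]
opening: 0.208
```

```bash
python3 - <<'E'
from h import *
o=get_obs();print(o["time_s"],o["eef_pos"].round(4),o["wrist_force"].round(1),o["opening"])
w=get_calibration("wrist");im=camera("wrist")
cv2.imwrite("pics/w3.png",im[:,:,::-1])
for n,lo,hi in(("red",(0,130,80),(8,255,255)),("green",(45,80,40),(80,255,255))):
    for st,ce in blobs(im,lo,hi,(0,0,512,384),8):print(n,st,ce,onz(w,ce,.111 if n=="red" else .07).round(4))
E
```

```text
4.7 [ 0.5599 -0.1041  0.1113] [ 0.8 -0.4  0.6] 0.20781298514552365
red [236, 238, 43, 58, 2163] [257.1, 265.9] [ 0.5596 -0.1017  0.111 ]
green [253, 198, 6, 21, 124] [255.5, 208.2] [ 0.5588 -0.0888  0.07  ]
```

Request:
apply_moves(moves=[[[0,0,0,0,0,0,0.6],[0,0,0,0,0,0,0.8],[0,0,-4,0,0,0,0.9],[0,0,-9,0,0,0,1],[0,0,-14,0,0,-0.14,1],[0,-1,-19,0,0,-0.28,1],[0,-4,-24,0,0,-0.42,1],[0,-7,-29,0,0,-0.56,1]]])

```text
time_s: 5.55
eef_pos: [0.4972, -0.1038, 0.3877]
eef_rot: [0.0, 0.482, 0.876, -0.0]
wrist_force: [0.1, -1.2, 1.0]
opening: 0.999
```

```bash
python3 - <<'E'
from h import *
o=get_obs();print(o["time_s"],o["eef_pos"].round(4),o["eef_rot"].round(4))
from scipy.spatial.transform import Rotation as Ro
q=o["eef_rot"];R=Ro.from_quat(q[[1,2,3,0]]);print("to (.49,.1,.40):",R.inv().apply(np.array([.49,.1,.40])-o["eef_pos"])*100,(R.inv()*Ro.from_quat([0,1,0,0])).as_rotvec())
E
```

```text
5.55 [ 0.4972 -0.1038  0.3877] [ 0.000e+00  4.815e-01  8.764e-01 -1.000e-04]
to (.49,.1,.40): [17.58980161 10.32722529 -1.2307531 ] [-1.65992426e-04  3.93778949e-05 -1.00473914e+00]
```

Request:
apply_moves(moves=[[[4,2.4,-1,0,0,-0.14,1],[8,4.7,-1,0,0,-0.28,1],[12,7,-1,0,0,-0.42,1],[15,9,-1,0,0,-0.56,1],[17.5,10.3,-1,0,0,-0.7,1],[17.5,10.3,-1,0,0,-0.84,1],[17.5,10.3,-1,0,0,-0.98,1],[17.5,10.3,-1,0,0,-1.005,1]]])

```text
time_s: 6.35
eef_pos: [0.4922, 0.0993, 0.3958]
eef_rot: [-0.0, 0.001, 1.0, -0.0]
wrist_force: [0.4, 0.4, -0.0]
opening: 1.001
```

```bash
python3 - <<'E'
from h import *
import pickle
o=get_obs();print(o["time_s"],o["eef_pos"].round(4),o["eef_rot"].round(4))
w=get_calibration("wrist");im=camera("wrist");pickle.dump((w,im),open("w4.pkl","wb"))
cv2.imwrite("pics/w4.png",np.clip(im[:,:,::-1].astype(float)*1.8,0,255).astype(np.uint8))
print(o["wrist_force"])
for n,lo,hi in(("red",(0,130,80),(8,255,255)),("green",(45,80,40),(80,255,255)),("or",(8,150,60),(22,255,255))):
    for st,ce in blobs(im,lo,hi,(0,0,512,384),8):print(n,st,ce,onz(w,ce,.111 if n=="red" else .07).round(4))
E
```

```text
6.35 [0.4922 0.0993 0.3958] [-3.0e-04  1.5e-03  1.0e+00 -1.0e-04]
[ 0.39637152  0.35833789 -0.01925847]
red [287, 11, 75, 21, 1261] [322.9, 21.2] [0.3303 0.1781 0.111 ]
red [104, 198, 20, 14, 234] [113.5, 204.8] [ 0.5602 -0.1031  0.111 ]
green [214, 154, 4, 3, 10] [215.2, 155.0] [0.4973 0.0376 0.07  ]
green [114, 194, 8, 3, 20] [117.4, 195.1] [ 0.5589 -0.1152  0.07  ]
green [130, 194, 9, 3, 23] [134.3, 195.1] [ 0.559  -0.0893  0.07  ]
green [270, 264, 27, 51, 881] [283.6, 289.9] [0.7287 0.1436 0.07  ]
or [459, 205, 6, 13, 45] [461.4, 210.9] [0.5867 0.418  0.07  ]
or [475, 204, 7, 6, 37] [477.9, 206.7] [0.5798 0.4423 0.07  ]
or [467, 211, 7, 3, 17] [469.8, 211.9] [0.5884 0.4314 0.07  ]
or [281, 222, 4, 20, 62] [282.2, 232.3] [0.6221 0.139  0.07  ]
or [467, 224, 7, 4, 17] [469.4, 225.4] [0.6113 0.4354 0.07  ]
or [471, 231, 9, 6, 30] [474.9, 233.4] [0.6252 0.4469 0.07  ]
or [187, 282, 10, 9, 60] [191.8, 285.7] [ 0.7199 -0.0117  0.07  ]
or [232, 282, 10, 9, 66] [236.5, 285.9] [0.7206 0.0638 0.07  ]
```

View pics/w4.png

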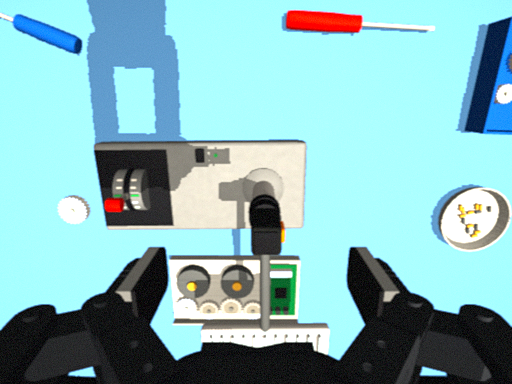

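Wrist view: the dimmer knob is at the green mark, 1 mm past it. The grip top is at ~(266,241), with the orange button at (282,232) on its +y side.

```bash
python3 - <<'E'
from h import *
import pickle
w,im=pickle.load(open("w4.pkl","rb"));g=im[:,:,:].max(2)
b=im[:,:,::-1][205:265,235:300];B=cv2.resize(b,None,fx=9,fy=9,interpolation=cv2.INTER_CUBIC)
cv2.imwrite("pics/cg.png",np.clip(B.astype(float)*3,0,255).astype(np.uint8))
for r in range(228,258,3):print(r,g[r,245:292].tolist())
for p in((252,229),(281,229),(281,253),(252,253),(266.5,241)):print(p,onz(w,p,.235).round(4))
print("btn",onz(w,(282.2,232.3),.208))
E
```

```text
228 [121, 126, 126, 127, 125, 104, 51, 17, 18, 24, 24, 26, 23, 24, 24, 24, 21, 21, 26, 22, 22, 26, 21, 24, 20, 22, 21, 19, 25, 24, 22, 22, 24, 21, 22, 27, 61, 91, 108, 103, 117, 135, 136, 136, 135, 143, 152]
231 [198, 200, 201, 202, 200, 161, 76, 24, 19, 23, 21, 19, 21, 19, 19, 16, 23, 18, 21, 22, 20, 18, 18, 18, 20, 21, 18, 17, 19, 14, 19, 19, 25, 29, 25, 36, 88, 159, 196, 186, 150, 197, 204, 199, 201, 198, 201]
234 [199, 202, 199, 201, 199, 163, 81, 21, 23, 23, 25, 27, 25, 25, 31, 29, 30, 28, 31, 25, 28, 26, 27, 28, 29, 25, 29, 29, 29, 28, 30, 27, 24, 31, 29, 44, 112, 172, 196, 183, 149, 198, 203, 199, 198, 200, 198]
237 [200, 199, 200, 199, 200, 161, 80, 23, 24, 21, 27, 29, 27, 30, 27, 29, 26, 22, 29, 26, 29, 29, 27, 28, 31, 29, 28, 27, 29, 32, 29, 28, 27, 29, 31, 46, 112, 173, 194, 174, 158, 199, 203, 200, 199, 198, 199]
240 [199, 198, 199, 202, 198, 162, 81, 24, 18, 19, 25, 28, 26, 27, 27, 24, 26, 24, 27, 23, 24, 30, 27, 26, 27, 29, 23, 28, 27, 28, 24, 23, 29, 28, 27, 49, 117, 176, 196, 170, 159, 197, 201, 199, 200, 198, 199]
243 [200, 198, 201, 203, 198, 162, 80, 24, 19, 27, 27
[... 511 characters left out ...]
30, 28, 48, 119, 179, 200, 199, 199, 198, 198, 200, 198, 199, 199]
252 [200, 200, 200, 200, 203, 194, 154, 76, 19, 17, 24, 31, 25, 24, 25, 23, 25, 23, 27, 22, 27, 22, 25, 22, 21, 27, 23, 25, 26, 24, 23, 25, 23, 26, 40, 101, 163, 199, 203, 199, 201, 200, 200, 200, 201, 199, 199]
255 [108, 107, 106, 108, 109, 107, 107, 93, 65, 48, 45, 45, 47, 43, 40, 47, 56, 72, 79, 85, 90, 84, 86, 76, 65, 58, 61, 62, 61, 63, 62, 62, 66, 67, 78, 95, 108, 114, 116, 115, 114, 115, 114, 115, 115, 115, 115]
(252, 229) [0.5429 0.0941 0.235 ]
(281, 229) [0.543  0.1232 0.235 ]
(281, 253) [0.5699 0.1238 0.235 ]
(252, 253) [0.5698 0.0939 0.235 ]
(266.5, 241) [0.5563 0.1087 0.235 ]
btn [0.55900502 0.12690462 0.208     ]
```

View pics/cg.png

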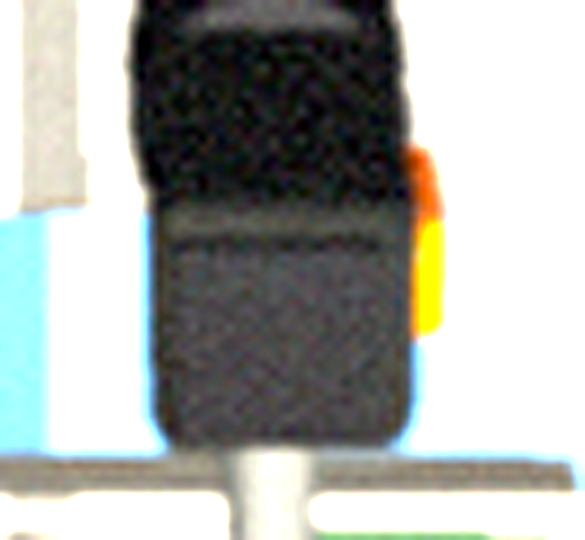

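Request:
apply_moves(moves=[[[-4,0.9,3,0,0,0,1],[-6.5,0.9,6,0,0,0,1],[-6.5,0.9,9,0,0,0,1],[-6.5,0.9,12,0,0,0,1],[-6.5,0.9,15,0,0,0,1],[-6.5,0.9,18,0,0,0,1],[-6.5,0.9,18.8,0,0,0,1],[-6.5,0.9,18.8,0,0,0,1]]])

```text
time_s: 7.2
eef_pos: [0.5568, 0.1073, 0.2068]
eef_rot: [-0.002, 0.004, 1.0, 0.0]
wrist_force: [-0.0, 0.3, 0.9]
opening: 1.001
```

```bash
python3 - <<'E'
from h import *
o=get_obs();print(o["time_s"],o["eef_pos"].round(4),o["eef_rot"].round(4),o["wrist_force"].round(2))
im=camera("wrist");cv2.imwrite("pics/w5.png",np.clip(im[:,:,::-1].astype(float)*2,0,255).astype(np.uint8))
E
```

```text
7.2 [0.5568 0.1073 0.2068] [-0.0015  0.0041  1.      0.    ] [-0.03  0.25  0.88]
```

View pics/w5.png

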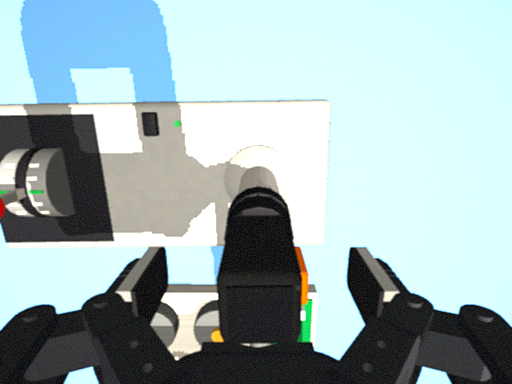

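The grip sits centred between the pads (columns 220–300, pads at 166 and 348). Closing now.

Request:
apply_moves(moves=[[[0,0,0,0,0,0,0.7],[0,0,0,0,0,0,0.5],[0,0,0,0,0,0,0],[0,0,0,0,0,0,0],[0,0,0,0,0,0,0],[0,0,0,0,0,0,0],[0,0,0,0,0,0,0]]])

```text
time_s: 7.95
eef_pos: [0.5582, 0.1081, 0.2093]
eef_rot: [0.001, 0.002, 1.0, 0.0]
wrist_force: [-1.8, 3.2, 4.8]
opening: 0.367
```

```bash
python3 - <<'E'
from h import *
o=get_obs();print(o["time_s"],o["eef_pos"].round(4),o["eef_rot"].round(4),o["wrist_force"].round(2),o["torque"].round(2),o["opening"]*85)
E
```

```text
7.95 [0.5582 0.1081 0.2093] [1.0e-03 2.4e-03 1.0e+00 3.0e-04] [-1.79  3.21  4.77] [0.43 0.14 0.39] 31.22537074305644
```

Request:
apply_moves(moves=[[[0,0,-0.4,0,0,0,0],[0,0,-0.8,0,0,0,0],[0,0,-1.2,0,0,0,0],[0,0,-1.2,0,0,0,0]]])

```text
time_s: 8.35
eef_pos: [0.5581, 0.1081, 0.2201]
eef_rot: [0.001, 0.003, 1.0, 0.0]
wrist_force: [3.9, 4.0, -4.6]
opening: 0.37
```

It came free (about 5 N). Continuing up.

Request:
apply_moves(moves=[[[0,0,-1,0,0,0,0],[0,0,-2,0,0,0,0],[0,0,-3,0,0,0,0],[0,0,-4,0,0,0,0],[0,0,-5,0,0,0,0],[0,0,-6,0,0,0,0],[0,0,-7,0,0,0,0],[0,0,-8,0,0,0,0]]])

```text
time_s: 9.15
eef_pos: [0.5581, 0.1081, 0.2996]
eef_rot: [0.001, 0.003, 1.0, 0.0]
wrist_force: [5.9, 2.9, -6.7]
opening: 0.362
```

Request:
apply_moves(moves=[[[0,0,-0.2,0,0,0,0],[0,0,-0.4,0,0,0,0],[0,0,-0.6,0,0,0,0],[0,0,-0.7,0,0,0,0],[0,0,-0.7,0,0,0,0]]])

```text
time_s: 9.65
eef_pos: [0.5581, 0.1081, 0.3065]
eef_rot: [0.001, 0.003, 1.0, 0.0]
wrist_force: [5.2, 4.0, -4.2]
opening: 0.367
```

Request:
apply_moves(moves=[[[0,0,-0.1,0,0,0,0],[0,0,-0.2,0,0,0,0],[0,0,-0.3,0,0,0,0],[0,0,-0.3,0,0,0,0]]])

```text
time_s: 10.05
eef_pos: [0.5581, 0.1081, 0.3093]
eef_rot: [0.001, 0.003, 1.0, 0.0]
wrist_force: [5.9, 4.5, -4.4]
opening: 0.363
```

Request:
apply_moves(moves=[[[0,0,-0.1,0,0,0,0],[0,0,-0.2,0,0,0,0],[0,0,-0.2,0,0,0,0]]])

```text
time_s: 10.35
eef_pos: [0.5581, 0.1081, 0.3094]
eef_rot: [-0.0, 0.003, 1.0, 0.001]
wrist_force: [9.6, 4.1, -13.5]
opening: 0.368
```

The rise stalled at z = 0.3094 and the force jumped from about 4 to 13.5 N, so this is the end stop. I'll check with pictures before handing in.

```bash
python3 - <<'E'
from h import *
o=get_obs();print(o["time_s"],o["eef_pos"].round(4),o["wrist_force"].round(1),o["opening"])
w=get_calibration("wrist");im=camera("wrist");sc=camera("scene");sd=camera("side")
for n,lo,hi in(("red",(0,130,80),(8,255,255)),("green",(45,80,40),(80,255,255))):
    for st,ce in blobs(im,lo,hi,(0,0,200,384),8):print(n,st,ce,onz(w,ce,.111 if n=="red" else .07).round(4))
s0=cv2.imread("pics/scene0.png")[:,:,::-1]
m=(cv2.absdiff(np.ascontiguousarray(s0),sc).max(2)>60).astype(np.uint8)
n,l,st,ce=cv2.connectedComponentsWithStats(m);print([s.tolist() for s in st[1:] if s[4]>15])
cv2.imwrite("pics/end.png",cv2.resize(np.hstack([sc,sd])[:,:,::-1],(800,300)))
E
```

```text
10.35 [0.5581 0.1081 0.3094] [  9.6   4.1 -13.5] 0.36753547676858056
red [49, 165, 22, 18, 302] [58.8, 173.5] [ 0.5593 -0.1047  0.111 ]
green [194, 113, 5, 5, 21] [196.2, 115.0] [0.5013 0.0391 0.07  ]
green [88, 164, 11, 3, 31] [92.7, 165.0] [ 0.5589 -0.0891  0.07  ]
[[210, 0, 39, 23, 632], [294, 0, 4, 10, 26], [352, 0, 52, 12, 299], [251, 7, 6, 10, 35], [266, 8, 27, 8, 69], [349, 8, 54, 72, 1539], [275, 13, 17, 8, 54], [225, 21, 107, 157, 5143], [267, 21, 52, 45, 1346], [179, 41, 13, 35, 208], [189, 76, 6, 7, 29], [181, 91, 13, 27, 143], [249, 120, 31, 22, 377], [309, 125, 43, 25, 511], [281, 178, 40, 55, 374], [281, 205, 29, 36, 298], [218, 210, 6, 5, 26], [322, 210, 29, 27, 338], [220, 215, 7, 6, 29], [317, 215, 9, 15, 54], [329, 237, 14, 15, 78], [316, 240, 18, 16, 96], [276, 242, 23, 25, 189], [305, 245, 5, 6, 16], [299, 250, 21, 13, 107], [321, 252, 22, 7, 24]]
```

View pics/end.png

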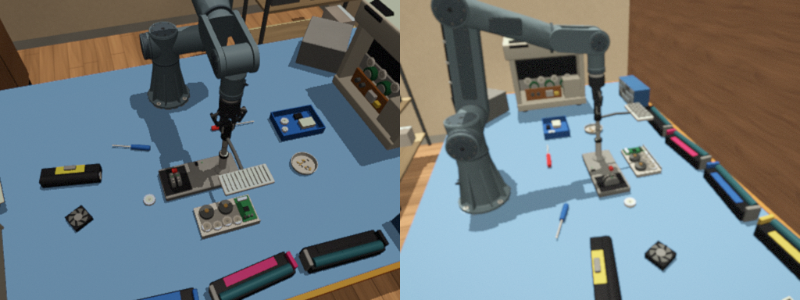

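The mast is extended with the head raised, the loose items are where they started, and the knob is within 1 mm of the green mark. Handing in.

```bash
python3 - <<'E'
from bench import *
print(hand_in()); o=get_obs(); print(o["time_s"],o["eef_pos"],o["opening"],o["wrist_force"])
E
```

```text
the job is handed in; nothing more can be done
None
the job is handed in; nothing more can be done
```

I set the dimmer to half first. Then I gripped the lamp so the orange button stayed squeezed, pulled the mast up to its second stop, and handed in while still holding it there. The clock read about 10.4 s.

- **Dimmer:** at the last check the knob was at x = 0.559 m, within 1 mm of the green mark. An earlier view put it 1.2 mm past, so it is within about 0.02 rad of half.
- **Mast:** the tool stalled at z = 0.3094 m, about 100 mm above where I gripped it. The wrist force jumped from about 4 N to 13.5 N there, which I took as the end stop. A slight upward push is still on.
- **Grip:** the opening read about 31 mm on the 32 mm grip, which suggests the button is flush, though I couldn't see it under the finger. The mast lifted at about 5 N, so the release was free.
- **Loose things:** the final scene and side pictures, compared with the first ones, show nothing on the bench moved. The red screwdriver is partly hidden behind the gripper in the scene picture, but in the side picture it lies in its original place.

No check failed or disagreed beyond those millimetre differences.

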